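# Build the lamp filter stack in its loading fixture

### The job

Build the microscope's lamp filter stack in the blue-posted loading fixture: first put the aluminium housing in the pocket, window face up, then stack on it every filter cell that is on the bench, in any order, each with its yellow-bordered face up (turn over any that lie face down), and last the steel cap with its red knob up. Every part must sit fully down and square in the pocket; leave the other things on the bench where they are and let go at the end.

Things in the scene. Friction and masses are not known exactly. Their poses are not given: they have to be found in the camera images.
- fixture: Loading fixture, fixed: aluminium plate 130 x 130 x 12 mm with four blue L-shaped corner posts round a 63 mm square pocket. Posts: 78 mm high over the plate plus a 6 mm outward flare, 7 mm thick, 11 mm along each side from the pocket's corners; the middle 41 mm of all four sides is open for fingers. Origin: centre of the underside, on the bench; x, y parallel to the pocket's sides, z up.
- pocket (a point): Centre of the pocket's floor (top of the plate, 12 mm above the bench); axes as the fixture's. The parts are 60 mm square: 1.5 mm play on each side. Stacked, the housing takes 24 mm from the floor, each cell 16 mm, the cap is last.
- housing: Housing: aluminium block 60 x 60 x 24 mm, 0.16 kg, with a black-rimmed round window on its top face, lying window up. Origin: centre of the underside; z up through the window face, x and y parallel to the sides.
- cell_green: Filter cell, may be absent: black square frame 60 x 60 x 16 mm, 0.09 kg, green round glass 41 mm across, flush. The marked face has a yellow border and a white dot in one corner; the other is plain. Origin: centre of the plain face; z points out through the marked face (16 mm away), x, y parallel to the sides. Lies marked face up or down; can stand by itself on an edge.
- cell_amber: Filter cell, may be absent: black square frame 60 x 60 x 16 mm, 0.09 kg, amber round glass 41 mm across, flush. The marked face has a yellow border and a white dot in one corner; the other is plain. Origin: centre of the plain face; z points out through the marked face (16 mm away), x, y parallel to the sides. Lies marked face up or down; can stand by itself on an edge.
- cell_blue: Filter cell, may be absent: black square frame 60 x 60 x 16 mm, 0.09 kg, blue round glass 41 mm across, flush. The marked face has a yellow border and a white dot in one corner; the other is plain. Origin: centre of the plain face; z points out through the marked face (16 mm away), x, y parallel to the sides. Lies marked face up or down; can stand by itself on an edge.
- cap: Cap: steel plate 60 x 60 x 10 mm, 0.12 kg, with a red cylindrical knob 22 mm in diameter and 26 mm high on its middle (36 mm in all). Lies knob up. Origin: centre of the underside; z up through the knob, x and y parallel to the sides.
- driver: Screwdriver 150 mm long lying on the bench; bystander, leave alone. Origin near its middle on its underside, x along it.
- lens_brush: Lens brush 150 mm long lying on the bench; bystander, leave alone. Origin near its middle on its underside, x along it.
- dish: Glass dish 90 mm across, 16 mm high; bystander, leave alone. Origin: centre of its underside.
- slide_box: Grey slide box 70 x 150 x 32 mm; bystander, leave alone. Origin: centre of its underside.
- oil: Amber immersion-oil bottle, 40 mm across, 85 mm high; bystander, leave alone. Origin: centre of its underside.
- beaker: Glass beaker, 70 mm across, 90 mm high; bystander, leave alone. Origin: centre of its underside.

How it is judged:
On the way, in this order (a step that is already met when the one before it is completed fails the run):
1. the housing sits fully down in the pocket, window up (horizontal distance between housing and pocket below 0.004 m and z of housing in the frame of pocket between -0.003 and 0.003 m and angle between housing's own z axis and vertical below 0.08 rad), for 0.2 s.
2. every cell present sits in the pocket on the housing, marked face up (all of step 1 and horizontal distance between each of cell_green, cell_amber, cell_blue and pocket below 0.004 m and z of cell_green in the frame of pocket between 0.021 and 0.06 m and angle between each of cell_green, cell_amber, cell_blue's own z axis and vertical below 0.08 rad and z of cell_amber in the frame of pocket between 0.021 and 0.06 m and z of cell_blue in the frame of pocket between 0.021 and 0.06 m), for 0.2 s.
3. the cap sits on top of the cells, knob up (all of step 2 and horizontal distance between cap and pocket below 0.004 m and z of cap in the frame of pocket between 0.052 and 0.076 m and angle between cap's own z axis and vertical below 0.08 rad), for 0.2 s.
At the end, for the whole second after the job is handed in: The housing is on the pocket floor (within 3 mm), every cell present lies on it in the pocket with its marked face up and fully down, the cap lies on top of them knob up; each within 4 mm of the pocket's centre line and 0.08 rad of level, all at rest and released (all of step 3 and linear speed of each of housing, cap, cell_green, cell_amber, cell_blue below 0.02 m/s); the robot touches nothing.
It fails at once if a bystander (screwdriver, brush, dish, slide box, bottle or beaker) is moved more than 40 mm (distance of any of driver, lens_brush, dish, slide_box, oil, beaker from where it was at the start of the episode above 0.04 m).
Of cell_green, cell_amber, cell_blue only 2 to 3 are there at a start; the rules pass over those that are not, and their reading is None.
At some moment in a run one of housing, cap, cell_green, cell_amber, cell_blue may be knocked a few centimetres aside while the robot is not near it.
It also fails if it takes over 210 s, if anything falls off the work surface, if the arm or the gripper's body presses on something with over 40 N, if the wrist force passes 120 N, or if a joint passes its speed limit or range.

### The arm

A 6-joint arm with a two-finger parallel gripper is mounted at the origin on the work surface. World frame = base frame: x ahead of the robot, y to its left, z up, the work surface at z = 0. Lengths are in m, angles in rad, forces in N, time in s.
With the tool pointing down it reaches from about 0.225 to 0.725 m from the base axis. Payload 3.1 kg.
Tool frame: the origin (TCP) lies at the very end of the fingers, on their centre line; the grasp point (between the pads) lies grip_point_offset behind it (grip_point_offset is the distance from the TCP to the grasp point, in m); z points along the fingers, y is the direction in which the jaws open and shut (so a half turn about z gives the same grasp; the last joint's range is limited). The gripper opens to 85 mm and grips with 20 to 120 N. Pads are 22 mm wide; open, the fingers measure 114 mm over their backs; the gripper's body (76 mm by 85 mm) begins 54 mm behind the grasp point. The pads swing forward as they close: fully open they stand 13 mm farther back than shut.
Start: joints at [-1.305, 0.048, 0.099, 1.622, 0, 1.443], TCP at [0.201, -0.485, 0.231] pointing down, gripper open.
Joint ranges: [-2.91, 2.91], [-0.99, 1.94], [-1.21, 1.42], [-2.12, 2.29], [-1.49, 1.47], [-3.14, 3.14]. Speed limits (rad/s): [2.79, 2.79, 3.14, 3.14, 3.14, 3.14].

### API

Orientations are given as a rotation vector (axis times angle).
In Python, from cell import get_state, snapshot, sign_off, grip_point_offset gives the robot as it stands.
- The arm moves only by the tool drive_tool, never from a script. Its argument "steps" is a list of rows, each a list of 7 numbers: the shift along the world's x, y, z in cm, then the turn, a rotation vector about the world's x, y, z in degrees, then the finger opening in cm, from 0 to 8.54. A call has 1 to 8 rows; each row is the pose to reach, as a shift and turn from the pose commanded when the call began; what a row does not reach only later rows make up. A row lasts 1/12 s, in which the tool goes at most 41.7 mm and 7.16 degrees, less where a joint would pass 70% of its speed; a pose out of reach is approached as far as the arm can. A call with a gripper value outside its range is refused whole. The fingers move at their own pace and stop on an object; the grip force is fixed at half the most. Time passes only in rows, so rows that repeat a pose let the fingers close. It gives the time, the measured TCP pose, the force and the opening at its end, in the units of the state.
- get_state(): the state, without advancing time (a new reading comes with each control period).
- snapshot(name): name is "side" or "top"; returns a dict with "img" (480x640x3 uint8, red, green, blue), "range_z" (480x640 float32, m along the optical axis (not along the pixel's ray), 0 where there is no reading), "camera_matrix" (3x3 intrinsics, pixels), "dist" ([k1, k2, p1, p2, k3] as OpenCV has them; the pictures are not rectified), "rvec" (rotation vector, rad) and "tvec" (3), from world to camera coordinates, as OpenCV has them. Camera axes: x right, y down, z forward; pixel columns grow to the right and rows downward; lengths in m; the calibration is good to about 2 mm. A picture is of the moment at which its call begins.
- sign_off(): hands the job in, once; it reports no verdict.
The state is a dict: "t": time; "joint_positions": joint angles; "qd": joint speeds; "effort": joint torques, N m; "position": TCP position; "ee_rot": TCP orientation; "force": force on the tool from outside, world axes, zero at the start; "wrist_torque": the same for the moment, N m; "gripper_width": finger opening in m.
Only numpy, scipy, OpenCV 4.12 (cv2) and the standard library are available. Lean on these libraries where they do the work, as an engineer would, in place of code of your own. Each camera call takes 0.05 s, during which the arm holds its last target. There are 200 camera calls.

## Working session

There is one attempt and no reset: what is moved stays moved. The work goes in short steps, Python scripts to look and compute and a tool call to move; the robot and the scene stay as the last step left them, time stands still between calls to the robot, and variables do not carry over. Pictures are saved under pics/ and viewed, about 12 in all and at most 16, crops included, and the job is handed in when it is done.

Besides the shell and the picture viewer there is one more tool, called as name([rows], argument=value, ...), one row to a line, values as JSON. drive_tool: Moves the arm, as the interface text tells. Its arguments: {"type":"object","properties":{"steps":{"type":"array"}},"required":["steps"]}

```bash
ls; mkdir -p pics; cat > h.py <<'E'
import numpy as np, cv2
from cell import get_state, snapshot, sign_off, grip_point_offset
def snap(n,fn):
    s=snapshot(n); np.savez(''+n+'.npz',**s); cv2.imwrite('pics/'+fn,s['img'][:,:,::-1]); return s
def load(n): return dict(np.load(''+n+'.npz'))
def ray(s,uv):
    uv=np.array(uv,float).reshape(-1,1,2)
    n=cv2.undistortPoints(uv,s['camera_matrix'],s['dist']).reshape(-1,2)
    R=cv2.Rodrigues(s['rvec'])[0]; t=s['tvec'].reshape(3)
    d=np.c_[n,np.ones(len(n))]
    return -R.T@t, d@R, d, R, t
def onz(s,uv,z):
    c,d,*_=ray(s,uv); return c+d*((z-c[2])/d[:,2])[:,None]
def cloud(s):
    v,u=np.mgrid[0:480,0:640]; c,d,*_=ray(s,np.c_[u.ravel(),v.ravel()])
    return (c+d*s['range_z'].reshape(-1,1)).reshape(480,640,3)
def proj(s,p):
    return cv2.projectPoints(np.array(p,float).reshape(-1,1,3),s['rvec'],s['tvec'],s['camera_matrix'],s['dist'])[0].reshape(-1,2)
E
python3 - <<'E'
from h import *
for n in('top','side'):
    s=snap(n,n+'0.png'); c=ray(s,[[320,240]]); print(n,c[0],c[1])
print(get_state(),grip_point_offset() if callable(grip_point_offset) else grip_point_offset)
E
```

```text
pics
top [ 0.34004278 -0.02588256  1.58715679] [[ 0.17866783  0.02108636 -0.98372711]]
side [-0.28399822  1.30939014  0.97926411] [[ 0.47840881 -0.71348373 -0.51204716]]
{'t': 0.1, 'joint_positions': array([-1.30479690e+00,  4.86880185e-02,  9.77448605e-02,  1.62202162e+00,
       -5.99542845e-05,  1.44299883e+00]), 'qd': array([-0.0005847 , -0.00167398,  0.00269063,  0.00014241, -0.00044218,
       -0.0017012 ]), 'effort': array([ 1.49800948e-03, -3.39852047e+01,  3.20935714e+01,  1.59032748e-02,
       -1.46661996e-04,  1.19222486e-05]), 'position': array([ 0.20126319, -0.48427718,  0.2302235 ]), 'ee_rot': array([-3.07877348e+00, -6.14163284e-01,  3.28909141e-04]), 'force': array([-0.58064073, -0.05472208, -0.2110586 ]), 'wrist_torque': array([-0.0060616 , -0.05849406, -0.02675499]), 'gripper_width': 0.08555363817367152} 0.0187
```

View pics/top0.png

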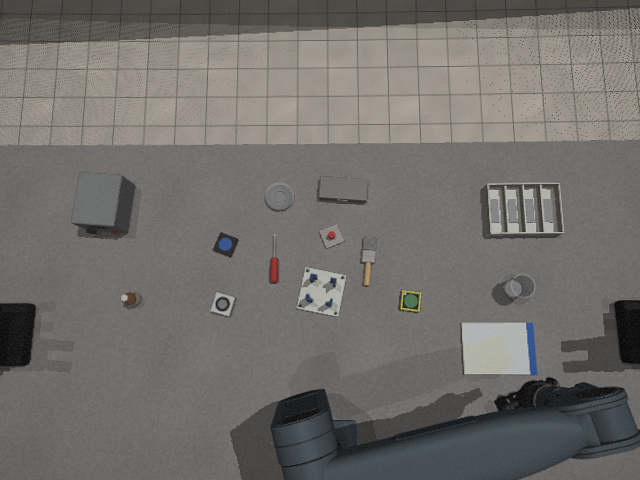

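View pics/side0.png

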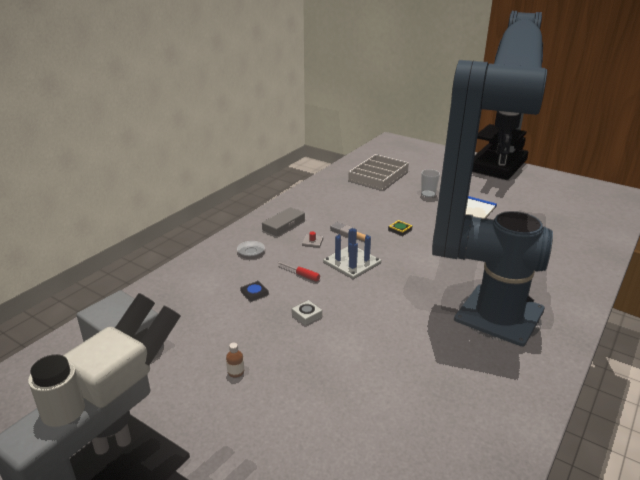

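Top view: housing at (223,304), blue cell plain side up at (226,244), green cell marked side up at (410,301), cap at (332,236), fixture at (322,292). No amber cell is visible. Next I measure.

```bash
cat > meas.py <<'E'
from h import *
# rectified height-plane view: sample the image on plane z, around xy, at 0.5 mm/px ; image up=+x, left=+y
def rect(s,cx,cy,z,half=0.06,res=0.0005):
    n=int(2*half/res); i=np.arange(n)
    X=cx+half-i*res; Y=cy+half-i*res
    P=np.stack([np.repeat(X,n),np.tile(Y,n),np.full(n*n,z)],1)
    uv=proj(s,P).astype(np.float32).reshape(n,n,2)
    return cv2.remap(s['img'],uv[...,0],uv[...,1],cv2.INTER_CUBIC)
E
python3 - <<'E'
from meas import *
s=load('top'); C=cloud(s)
t=[]
for n,uv,z in [('housing',(223,304),.024),('blue',(226,244),.016),('green',(410,301),.016),('cap',(332,237),.010),('fix',(322,292),.012)]:
    p=onz(s,[uv],z)[0]; im=rect(s,p[0],p[1],z,0.06 if n!='fix' else .09,.0005 if n!='fix' else .00075)
    t.append(im); 
    v=C[uv[1]-12:uv[1]+13,uv[0]-12:uv[0]+13].reshape(-1,3); 
    sel=np.abs(v[:,2]-z)<.006; sel&=np.hypot(*(v[:,:2]-p[:2]).T)<.045
    q=v[sel]; print(n,p.round(4),'cloud',q.mean(0).round(4),len(q), np.percentile(C[uv[1]-3:uv[1]+4,uv[0]-3:uv[0]+4,2],[10,50,90]).round(3))
t.append(np.zeros_like(t[0]))
im=np.vstack([np.hstack(t[:3]),np.hstack(t[3:])]); print(im.shape)
cv2.imwrite('pics/r0.png',im[:,:,::-1])
E
```

```text
housing [0.4299 0.3006 0.024 ] cloud [0.432  0.3028 0.0238] 367 [0.02  0.024 0.029]
blue [0.6148 0.299  0.016 ] cloud [0.6159 0.3015 0.0157] 352 [0.011 0.016 0.02 ]
green [ 0.4364 -0.2635  0.016 ] cloud [ 0.4385 -0.2645  0.0157] 365 [0.011 0.015 0.019]
cap [ 0.6357 -0.0295  0.01  ] cloud [ 0.6393 -0.0286  0.0093] 305 [0.007 0.022 0.037]
fix [0.465  0.0022 0.012 ] cloud [0.4668 0.0033 0.0116] 490 [0.007 0.011 0.016]
(480, 720, 3)
```

View pics/r0.png

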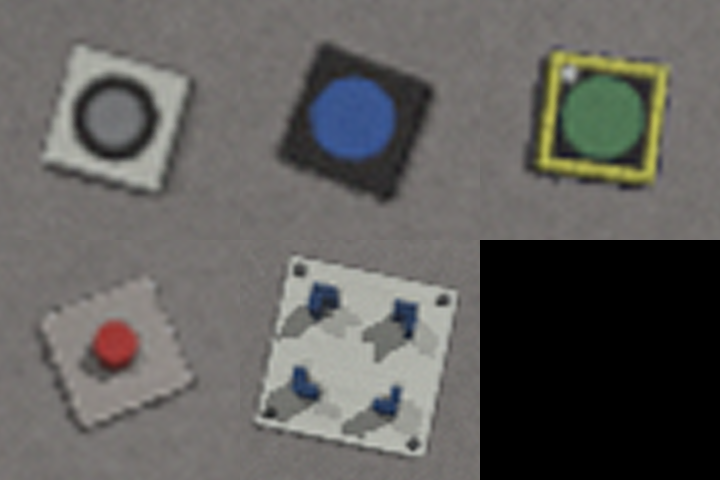

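```bash
cat >> meas.py <<'E'
# fit a square of known side to the colour-edge of a region: maximise contrast between a thin inner and outer band
from scipy.optimize import minimize
def fitsq(s,cx,cy,z,side,yaw_deg,half=0.06,yr=6,xr=.006):
    im=cv2.GaussianBlur(cv2.cvtColor(rect(s,cx,cy,z,half),cv2.COLOR_RGB2LAB),(0,0),2).astype(np.float32); r=.0005
    def samp(x,y):
        return np.stack([cv2.remap(im[...,k],((cy+half-y)/r).astype(np.float32),((cx+half-x)/r).astype(np.float32),cv2.INTER_LINEAR) for k in range(3)],-1)
    a=np.linspace(-.85,.85,40)*side/2
    def cost(p):
        c,sn=np.cos(p[2]),np.sin(p[2]); tot=0
        for k in range(4):
            for sgn in (1,):
                b=[]
                for d in(-.002,.002):
                    u=np.full_like(a,side/2+d); w=a
                    for _ in range(k): u,w=-w,u
                    b.append(samp((p[0]+c*u-sn*w)[None],(p[1]+sn*u+c*w)[None])[0])
                tot-=np.linalg.norm(b[0]-b[1],axis=1).clip(0,60).mean()
        return tot
    best=min(((cost((cx+i*.0015,cy+j*.0015,np.radians(yaw_deg+t))),(cx+i*.0015,cy+j*.0015,np.radians(yaw_deg+t))) for i in range(-4,5) for j in range(-4,5) for t in range(-yr,yr+1,2)),key=lambda q:q[0])
    m=minimize(cost,best[1],method='Nelder-Mead',options=dict(initial_simplex=np.array([best[1]]+[np.add(best[1],e) for e in np.diag([.001,.001,.02])])))
    return m.x[0].round(4),m.x[1].round(4),np.degrees(m.x[2]).round(1),round(m.fun,1)
E
python3 - <<'E'
from meas import *
s=load('top')
print('housing',fitsq(s,.4314,.3031,.024,.06,-14))
print('blue',fitsq(s,.6158,.302,.016,.06,-22))
print('green',fitsq(s,.4379,-.265,.016,.06,-5.5))
print('cap',fitsq(s,.6395,-.029,.010,.06,22))
print('fix',fitsq(s,.4673,.0037,.012,.13,-11,.09))
print(cv2.Rodrigues(get_state()['ee_rot'])[0].round(3))
E
```

```text
housing (np.float64(0.4304), np.float64(0.3025), np.float64(-15.8), np.float64(-216.5))
blue (np.float64(0.6138), np.float64(0.301), np.float64(-21.0), np.float64(-174.1))
green (np.float64(0.4378), np.float64(-0.2638), np.float64(-7.6), np.float64(-236.7))
cap (np.float64(0.6408), np.float64(-0.0271), np.float64(22.2), np.float64(-134.5))
fix (np.float64(0.4674), np.float64(0.0048), np.float64(-11.8), np.float64(-204.3))
[[ 0.923  0.384 -0.001]
 [ 0.384 -0.923  0.002]
 [ 0.    -0.002 -1.   ]]
```

drive_tool([
  [7.7,26.2,0,0,0,52.4,8.5],
  [7.7,26.2,0,0,0,52.4,8.5],
  [7.7,26.2,0,0,0,52.4,8.5],
  [7.7,26.2,0,0,0,52.4,8.5],
  [7.7,26.2,0,0,0,52.4,8.5],
  [7.7,26.2,0,0,0,52.4,8.5],
  [7.7,26.2,0,0,0,52.4,8.5],
  [7.7,26.2,0,0,0,52.4,8.5],
])

```text
t: 0.77
position: [0.2789, -0.2187, 0.2313]
ee_rot: [-2.482, -1.924, -0.003]
force: [0.2, -0.8, -0.4]
gripper_width: 0.0847
```

drive_tool([
  [7.7,26.2,0,0,0,0,8.5],
  [7.7,26.2,0,0,0,0,8.5],
  [7.7,26.2,0,0,0,0,8.5],
  [7.7,26.2,0,0,0,0,8.5],
  [7.7,26.2,0,0,0,0,8.5],
  [7.7,26.2,0,0,0,0,8.5],
  [7.7,26.2,0,0,0,0,8.5],
  [7.7,26.2,0,0,0,0,8.5],
])

```text
t: 1.43
position: [0.3556, 0.0431, 0.2307]
ee_rot: [-2.484, -1.92, -0.001]
force: [-0.8, -0.9, 0.2]
gripper_width: 0.0853
```

drive_tool([
  [7.6,26.2,0,0,0,0,8.5],
  [7.6,26.2,0,0,0,0,8.5],
  [7.6,26.2,0,0,0,0,8.5],
  [7.6,26.2,0,0,0,0,8.5],
  [7.6,26.2,0,0,0,0,8.5],
  [7.6,26.2,0,0,0,0,8.5],
  [7.6,26.2,0,0,0,0,8.5],
  [7.6,26.2,0,0,0,0,8.5],
])

```text
t: 2.1
position: [0.432, 0.3042, 0.2294]
ee_rot: [-2.488, -1.916, 0.002]
force: [0.1, -0.8, 0.0]
gripper_width: 0.0852
```

drive_tool([
  [-0.1,-0.1,-4,0,0,0,8.5],
  [-0.1,-0.1,-8,0,0,0,8.5],
  [-0.1,-0.1,-12,0,0,0,8.5],
  [-0.1,-0.1,-16,0,0,0,8.5],
  [-0.1,-0.1,-19,0,0,0,8.5],
  [-0.1,-0.1,-21,0,0,0,8.5],
  [-0.1,-0.1,-21.9,0,0,0,8.5],
  [-0.1,-0.1,-21.9,0,0,0,8.5],
])

```text
t: 2.77
position: [0.4281, 0.2977, 0.0093]
ee_rot: [-2.494, -1.91, 0.011]
force: [0.1, 0.3, 0.8]
gripper_width: 0.085
```

drive_tool([
  [0,0,0,0,0,0,5],
  [0,0,0,0,0,0,5],
  [0,0,0,0,0,0,5],
  [0,0,0,0,0,0,5],
  [0,0,0,0,0,0,5],
  [0,0,0,0,0,0,5],
  [0,0,0,0,0,0,5],
  [0,0,0,0,0,0,5],
])

```text
t: 3.43
position: [0.4329, 0.3012, 0.0155]
ee_rot: [2.492, 1.911, 0.009]
force: [-0.2, -1.7, 6.6]
gripper_width: 0.0575
```

```bash
python3 - <<'E'
from meas import *
s=snap('top','top1.png'); 
import numpy as np
a=cv2.resize(s['img'][170:480,150:460],None,fx=1.6,fy=1.6)
b=snap('side','side1.png')['img'][270:360,260:400]
b=cv2.resize(b,None,fx=2.1,fy=2.1)
im=np.zeros((500,800,3),np.uint8); im[:a.shape[0],:a.shape[1]]=a; im[:b.shape[0],500:500+b.shape[1]]=b[:, :300]
cv2.imwrite('pics/v1.png',im[:,:,::-1]); print(get_state()['position'],get_state()['gripper_width'])
E
```

```text
[0.43289309 0.30120644 0.0154796 ] 0.0574364731033633
```

View pics/v1.png

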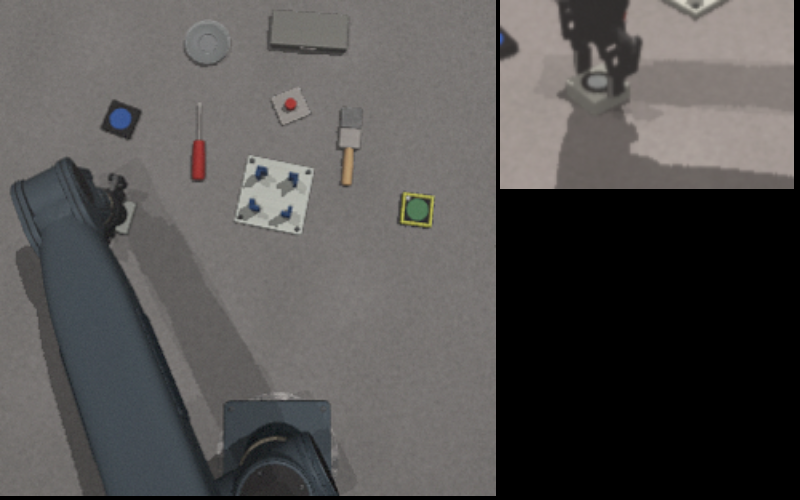

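The fingers closed to 57.5 mm around the housing, and no amber cell shows up anywhere the arm had hidden before. I'll lift a little and verify.

drive_tool([
  [0,0,1,0,0,0,5],
  [0,0,3,0,0,0,5],
  [0,0,6,0,0,0,5],
  [0,0,9,0,0,0,5],
  [0,0,12,0,0,0,5],
  [0,0,12,0,0,0,5],
  [0,0,12,0,0,0,5],
  [0,0,12,0,0,0,5],
])

```text
t: 4.2
position: [0.43, 0.3001, 0.132]
ee_rot: [-2.493, -1.912, 0.001]
force: [-0.3, -0.3, -1.3]
gripper_width: 0.0573
```

```bash
python3 - <<'E'
from meas import *
st=get_state(); p=st['position']; print(p,st['gripper_width'],st['force'],st['ee_rot'])
b=snap('side','side2.png'); u=proj(b,[p])[0].astype(int); print(u)
c=b['img'][u[1]-60:u[1]+60,u[0]-60:u[0]+60]
cv2.imwrite('pics/v2.png',cv2.resize(c,None,fx=5,fy=5,interpolation=cv2.INTER_CUBIC)[:,:,::-1])
E
```

```text
[0.43003013 0.3000747  0.13200601] 0.057346525805156756 [-0.26858231 -0.34643874 -1.25303267] [-2.49271499e+00 -1.91171326e+00  1.08442498e-03]
[307 276]
```

View pics/v2.png

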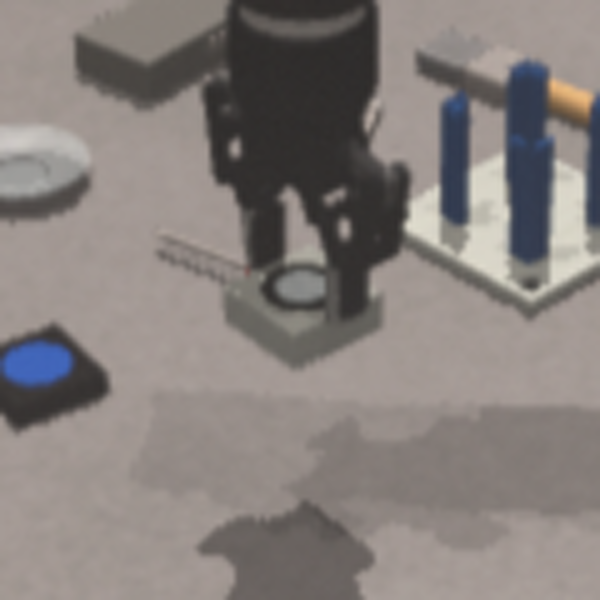

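Housing is held level by its top edge and hangs free. Window ellipse centre at crop (300,287), which is side pixel (307,273.4).

```bash
python3 - <<'E'
from meas import *
b=load('side'); print('held housing',onz(b,[(307,273.4)],.1405))
# side-camera estimates of things already known from top: blue glass, fixture plate corners
print('blue glass side', onz(b,[(247+36.5/5,216+363/5)],.016))
print('plate corner side', onz(b,[(247+531/5,216+308/5)],.012))
s=load('top'); t=np.radians(-11.5); R=np.array([[np.cos(t),-np.sin(t)],[np.sin(t),np.cos(t)]])
print('plate corners top',(np.array([[1,1],[1,-1],[-1,1],[-1,-1]])*.065@R.T+[.4674,.0043]).round(4))
# post tops: show crop
h=rect(s,.4674,.0043,.096,.06,.00025); h2=rect(s,.4674,.0043,.012,.08,.00033)
c=b['img'][205:285,310:390]
im=np.hstack([cv2.resize(h,(400,400)),cv2.resize(c,(400,400),interpolation=cv2.INTER_CUBIC)])
cv2.imwrite('pics/v3.png',im[:,:,::-1])
E
```

```text
held housing [[0.43260682 0.30080447 0.1405    ]]
blue glass side [[0.61941753 0.30011573 0.016     ]]
plate corner side [[0.41616877 0.08697529 0.012     ]]
plate corners top [[ 0.5441  0.055 ]
 [ 0.5181 -0.0724]
 [ 0.4167  0.081 ]
 [ 0.3907 -0.0464]]
```

View pics/v3.png

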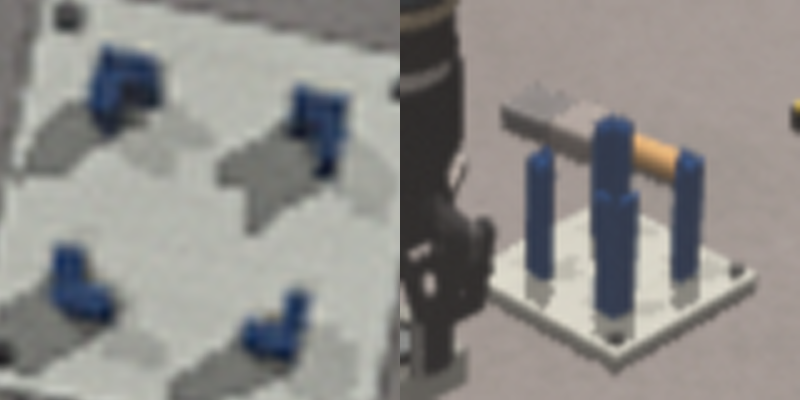

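drive_tool([
  [0,0,3,0,0,0,5],
  [0.6,-4,3,0,0,3.7,5],
  [1.0,-8,3,0,0,3.7,5],
  [1.5,-12,3,0,0,3.7,5],
  [2,-16,3,0,0,3.7,5],
  [2.5,-20,3,0,0,3.7,5],
  [3,-24,3,0,0,3.7,5],
  [3.3,-27,3,0,0,3.7,5],
])

```text
t: 4.92
position: [0.462, 0.0274, 0.16]
ee_rot: [-2.43, -1.988, 0.006]
force: [0.6, 0.4, -1.5]
gripper_width: 0.0576
```

drive_tool([
  [0.4,-2.7,0,0,0,0,5],
  [0.4,-2.7,0,0,0,0,5],
  [0.4,-2.7,-1,0,0,0,5],
  [0.4,-2.7,-2,0,0,0,5],
  [0.4,-2.7,-3,0,0,0,5],
  [0.4,-2.7,-4,0,0,0,5],
  [0.4,-2.7,-4,0,0,0,5],
  [0.4,-2.7,-4,0,0,0,5],
])

```text
t: 5.58
position: [0.4661, 0.0042, 0.1206]
ee_rot: [-2.427, -1.992, 0.003]
force: [0.3, 1.1, -1.2]
gripper_width: 0.0576
```

```bash
python3 - <<'E'
from meas import *
st=get_state(); p=st['position']; print(p,st['gripper_width'],st['force'],st['ee_rot'])
b=snap('side','side3.png'); u=proj(b,[p])[0].astype(int); print(u)
c=b['img'][u[1]-40:u[1]+40,u[0]-40:u[0]+40]
cv2.imwrite('pics/v4.png',cv2.resize(c,None,fx=7,fy=7,interpolation=cv2.INTER_CUBIC)[:,:,::-1])
E
```

```text
[0.46614409 0.00419859 0.12064539] 0.0576338828141212 [ 0.34624949  1.08754738 -1.17084666] [-2.4265003  -1.99155827  0.00335709]
[354 229]
```

View pics/v4.png

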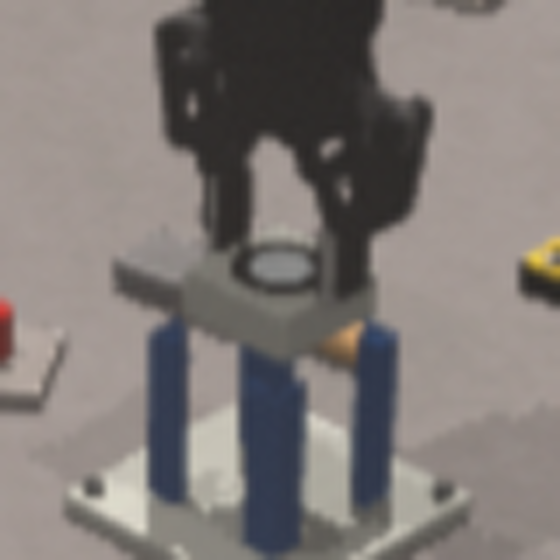

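drive_tool([
  [0.05,-0.15,0,0,0,0,5],
  [0.05,-0.15,-1,0,0,0,5],
  [0.05,-0.15,-1.5,0,0,0,5],
  [0.05,-0.15,-2,0,0,0,5],
  [0.05,-0.15,-2.5,0,0,0,5],
  [0.05,-0.15,-3,0,0,0,5],
  [0.05,-0.15,-3.5,0,0,0,5],
  [0.05,-0.15,-3.5,0,0,0,5],
])

```text
t: 6.3
position: [0.4677, 0.0016, 0.0861]
ee_rot: [-2.43, -1.991, 0.001]
force: [1.0, 0.1, -2.8]
gripper_width: 0.0576
```

drive_tool([
  [0,0,-0.8,0,0,0,5],
  [0,0,-1.6,0,0,0,5],
  [0,0,-2.4,0,0,0,5],
  [0,0,-3.2,0,0,0,5],
  [0,0,-4,0,0,0,5],
  [0,0,-4.7,0,0,0,5],
  [0,0,-5.3,0,0,0,5],
  [0,0,-5.3,0,0,0,5],
])

```text
t: 6.97
position: [0.4677, 0.0016, 0.0329]
ee_rot: [-2.43, -1.991, 0.001]
force: [1.1, -0.1, -2.6]
gripper_width: 0.0576
```

drive_tool([
  [0,0,-0.25,0,0,0,5],
  [0,0,-0.5,0,0,0,5],
  [0,0,-0.5,0,0,0,5],
  [0,0,-0.5,0,0,0,8.5],
  [0,0,-0.5,0,0,0,8.5],
  [0,0,-0.5,0,0,0,8.5],
  [0,0,-0.5,0,0,0,8.5],
  [0,0,-0.5,0,0,0,8.5],
])

```text
t: 7.63
position: [0.4681, 0.0017, 0.0296]
ee_rot: [2.43, 1.991, 0.001]
force: [0.3, -0.1, -0.2]
gripper_width: 0.0845
```

drive_tool([
  [0,0,2,0,0,0,8.5],
  [0,0,5,0,0,0,8.5],
  [0,0,9,0,0,0,8.5],
  [0,0,13,0,0,0,8.5],
  [0,-4,15,0,0,0,8.5],
  [0,-8,15,0,0,0,8.5],
  [0,-12,15,0,0,0,8.5],
  [0,-16,15,0,0,0,8.5],
])

```text
t: 8.3
position: [0.4685, -0.1601, 0.1808]
ee_rot: [2.427, 1.991, 0.002]
force: [0.6, -0.1, -0.9]
gripper_width: 0.0847
```

```bash
python3 - <<'E'
from meas import *
st=get_state(); print(st['position'],st['ee_rot'])
b=snap('side','side4.png'); s=snap('top','top4.png')
u,v=proj(b,[.467,.004,.05])[0].astype(int)
c=cv2.resize(b['img'][v-40:v+40,u-40:u+40],(480,480),interpolation=cv2.INTER_CUBIC)
d=cv2.resize(s['img'][170:350,190:430],(320,240)); e=np.zeros((480,320,3),np.uint8); e[:240]=d
e[240:]=cv2.resize(rect(s,.467,.004,.036,.06),(320,240))
cv2.imwrite('pics/v5.png',np.hstack([c,e])[:,:,::-1])
print('green',fitsq(s,.4379,-.265,.016,.06,-6))
E
```

```text
[ 0.46847898 -0.16013066  0.18081108] [2.42664953e+00 1.99069582e+00 1.96350896e-03]
green (np.float64(0.4387), np.float64(-0.2643), np.float64(-7.6), np.float64(-104.6))
```

View pics/v5.png

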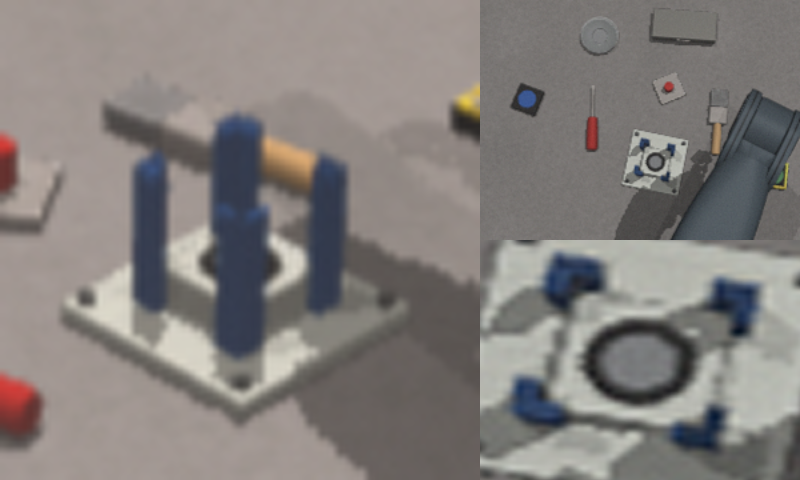

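Housing is seated: its square and window ring are centred between the posts at top-view (655,160). Now the green cell.

drive_tool([
  [-1,-3.5,0,0,0,4.5,8.5],
  [-2,-7,0,0,0,4.5,8.5],
  [-3.05,-10.4,0,0,0,4.5,8.5],
  [-3.05,-10.4,-2,0,0,4.5,8.5],
  [-3.05,-10.4,-6,0,0,4.5,8.5],
  [-3.05,-10.4,-9,0,0,4.5,8.5],
  [-3.05,-10.4,-12,0,0,4.5,8.5],
  [-3.05,-10.4,-12,0,0,4.5,8.5],
])

```text
t: 9.07
position: [0.4327, -0.258, 0.052]
ee_rot: [-2.339, -2.076, 0.003]
force: [-1.6, 1.7, -1.7]
gripper_width: 0.085
```

drive_tool([
  [0,0,-2,0,0,0,8.5],
  [0,0,-3.5,0,0,0,8.5],
  [0,0,-5,0,0,0,8.5],
  [0,0,-5.5,0,0,0,8.5],
  [0,0,-5.5,0,0,0,8.5],
  [0,0,-5.5,0,0,0,7],
  [0,0,-5.5,0,0,0,5],
  [0,0,-5.5,0,0,0,5],
])

```text
t: 9.73
position: [0.4393, -0.2635, 0.0072]
ee_rot: [2.346, 2.082, 0.002]
force: [0.8, -0.4, -0.8]
gripper_width: 0.0574
```

drive_tool([
  [0,0,0,0,0,0,5],
  [0,0,0,0,0,0,5],
  [0,0,0,0,0,0,5],
  [0,0,0,0,0,0,5],
])

```text
t: 10.07
position: [0.4392, -0.2636, 0.007]
ee_rot: [2.346, 2.082, 0.002]
force: [-0.0, 0.2, 5.4]
gripper_width: 0.0576
```

drive_tool([
  [0,0,2,0,0,0,5],
  [0,0,6,0,0,0,5],
  [0,0,10,0,0,0,5],
  [0,0,14,0,0,0,5],
  [0.4,4,15,0,0,-4.6,5],
  [0.8,8,15,0,0,-4.6,5],
  [1.2,12,15,0,0,-4.6,5],
  [1.6,16,15,0,0,-4.6,5],
])

```text
t: 10.73
position: [0.4537, -0.1012, 0.1554]
ee_rot: [2.432, 1.986, 0.002]
force: [0.7, -0.6, -0.7]
gripper_width: 0.0573
```

drive_tool([
  [0.6,4,0,0,0,0,5],
  [1,8,0,0,0,0,5],
  [1.2,10.7,0,0,0,0,5],
  [1.2,10.7,0,0,0,0,5],
  [1.2,10.7,-2,0,0,0,5],
  [1.2,10.7,-4,0,0,0,5],
  [1.2,10.7,-4,0,0,0,5],
  [1.2,10.7,-4,0,0,0,5],
])

```text
t: 11.4
position: [0.464, 0.0045, 0.1132]
ee_rot: [-2.43, -1.987, 0.004]
force: [-0.1, -0.2, 0.5]
gripper_width: 0.0575
```

```bash
python3 - <<'E'
from meas import *
st=get_state(); p=st['position']; print(p,st['gripper_width'],st['force'],st['ee_rot'])
b=snap('side','side5.png'); u=proj(b,[p])[0].astype(int); print(u)
c=b['img'][u[1]-40:u[1]+40,u[0]-40:u[0]+40]
cv2.imwrite('pics/v6.png',cv2.resize(c,None,fx=7,fy=7,interpolation=cv2.INTER_CUBIC)[:,:,::-1])
E
```

```text
[0.46404427 0.00448182 0.11324805] 0.05747202832635116 [-0.08099484 -0.21427225  0.45323716] [-2.43026413 -1.98712651  0.00392799]
[354 232]
```

View pics/v6.png

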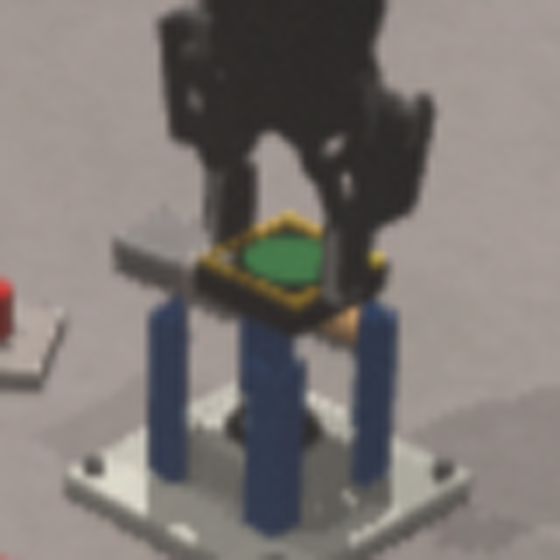

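Green cell is held level with its yellow face up, centred about 4 mm to the image right (-x) of the pocket (cell edges 198..385, posts 167..376). I'll correct x and lower it.

drive_tool([
  [0.35,0,0,0,0,0,5],
  [0.35,0,0,0,0,0,5],
  [0.35,0,-0.5,0,0,0,5],
  [0.35,0,-1,0,0,0,5],
  [0.35,0,-1.5,0,0,0,5],
  [0.35,0,-2,0,0,0,5],
  [0.35,0,-2.5,0,0,0,5],
  [0.35,0,-2.5,0,0,0,5],
])

```text
t: 12.12
position: [0.4698, 0.0064, 0.0916]
ee_rot: [-2.43, -1.989, -0.007]
force: [-3.9, 5.9, 12.5]
gripper_width: 0.0579
```

drive_tool([
  [-0.15,0.15,0.3,0,0,0,5],
  [-0.15,0.15,0.3,0,0,0,5],
  [-0.15,0.15,0,0,0,0,5],
  [-0.15,0.15,0,0,0,0,5],
])

```text
t: 12.45
position: [0.4689, 0.0069, 0.0912]
ee_rot: [2.43, 1.989, 0.006]
force: [1.3, -1.2, 0.3]
gripper_width: 0.0573
```

drive_tool([
  [0,0,-0.5,0,0,0,5],
  [0,0,-1,0,0,0,5],
  [0,0,-1.5,0,0,0,5],
  [0,0,-2,0,0,0,5],
  [0,0,-2,0,0,0,5],
])

```text
t: 12.87
position: [0.4686, 0.0068, 0.0681]
ee_rot: [2.432, 1.989, 0.005]
force: [4.6, 3.7, -2.1]
gripper_width: 0.0574
```

drive_tool([
  [0.05,0.05,-0.5,0,0,0,5],
  [0.05,0.05,-1,0,0,0,5],
  [0.05,0.05,-1.5,0,0,0,5],
  [0.05,0.05,-1.9,0,0,0,5],
  [0.05,0.05,-2.2,0,0,0,5],
  [0.05,0.05,-2.4,0,0,0,5],
  [0.05,0.05,-2.4,0,0,0,5],
])

```text
t: 13.45
position: [0.4686, 0.0068, 0.0447]
ee_rot: [2.432, 1.989, 0.002]
force: [5.0, 3.5, 1.3]
gripper_width: 0.0574
```

drive_tool([
  [0,0,0,0,0,0,8.5],
  [0,0,0,0,0,0,8.5],
  [0,0,0,0,0,0,8.5],
  [0,0,0,0,0,0,8.5],
  [0,0,3,0,0,0,8.5],
  [0,0,6.5,0,0,0,8.5],
  [0,0,10,0,0,0,8.5],
  [0,0,12,0,0,0,8.5],
])

```text
t: 14.12
position: [0.4687, 0.0062, 0.1688]
ee_rot: [2.429, 1.987, 0.003]
force: [0.8, -0.1, 0.2]
gripper_width: 0.0849
```

drive_tool([
  [1.7,3.3,0,0,0,-5,8.5],
  [3.4,6.6,0,0,0,-10,8.5],
  [5.1,9.9,0,0,0,-10,8.5],
  [6.7,13.2,0,0,0,-10,8.5],
  [8.3,16.5,0,0,0,-10,8.5],
  [9.9,19.8,0,0,0,-10,8.5],
  [11.5,23.1,0,0,0,-10,8.5],
  [13.1,26.4,0,0,0,-10,8.5],
])

```text
t: 14.78
position: [0.5989, 0.2718, 0.1645]
ee_rot: [2.595, 1.769, -0.003]
force: [0.1, -1.1, 1.0]
gripper_width: 0.0853
```

```bash
python3 - <<'E'
from meas import *
st=get_state(); p=st['position']; print(p,st['ee_rot'])
b=snap('side','side6.png'); s=snap('top','top6.png'); C=cloud(s)
u,v=proj(b,[.467,.004,.05])[0].astype(int)
c=cv2.resize(b['img'][v-40:v+40,u-40:u+40],(480,480),interpolation=cv2.INTER_CUBIC)
e=cv2.resize(rect(s,.4674,.004,.052,.06),(320,320))
e=np.vstack([e,cv2.resize(s['img'][180:330,190:440],(320,160))])
cv2.imwrite('pics/v7.png',np.hstack([c,e])[:,:,::-1])
m=(np.hypot(C[...,0]-.4685,C[...,1]-.004)<.02); z=C[m][:,2]; print('stack top z',np.median(z),z.std(),len(z))
w=rect(s,.6155,.3015,.016); cv2.imwrite('pics/blue.png',w)
print('blue',fitsq(s,.615,.302,.016,.06,-21))
E
```

```text
[0.5989376  0.27183863 0.16448081] [ 2.59536408  1.76932528 -0.00306013]
stack top z 0.05145473297033032 0.0036476990873775465 140
blue (np.float64(0.6136), np.float64(0.2994), np.float64(-22.3), np.float64(-110.7))
```

View pics/v7.png

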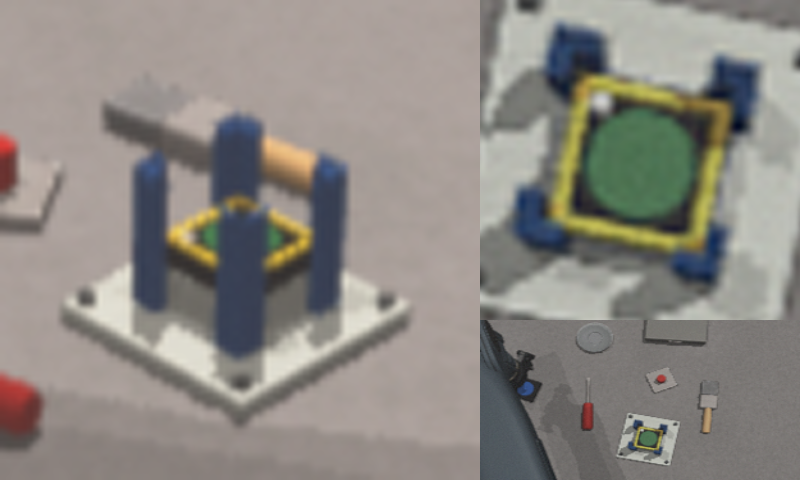

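Green is seated: stack top measures 0.0515 m, expected 0.052, and it sits square between the posts. Now I pick up blue, face down, and carry it to a clear place.

drive_tool([
  [1.6,2.9,0,0,0,0,8.5],
  [1.6,2.9,-2,0,0,0,8.5],
  [1.6,2.9,-5,0,0,0,8.5],
  [1.6,2.9,-8,0,0,0,8.5],
  [1.6,2.9,-11,0,0,0,8.5],
  [1.6,2.9,-14,0,0,0,8.5],
  [1.6,2.9,-15.7,0,0,0,8.5],
  [1.6,2.9,-15.7,0,0,0,8.5],
])

```text
t: 15.55
position: [0.6097, 0.2967, 0.0013]
ee_rot: [-2.594, -1.767, 0.02]
force: [-1.2, 0.0, -1.3]
gripper_width: 0.085
```

drive_tool([
  [0,0,0,0,0,0,8.5],
  [0,0,0,0,0,0,8.5],
  [0,0,0,0,0,0,5],
  [0,0,0,0,0,0,5],
  [0,0,0,0,0,0,5],
  [0,0,0,0,0,0,5],
  [0,0,0,0,0,0,5],
  [0,0,0,0,0,0,5],
])

```text
t: 16.22
position: [0.6175, 0.3002, 0.0131]
ee_rot: [2.594, 1.768, 0.01]
force: [-0.1, -1.9, 7.9]
gripper_width: 0.05
```

The opening reads exactly 5.0 cm, so the fingers slid over the top of the cell. I'll lift, reopen and go lower.

drive_tool([
  [0,0,2,0,0,0,5],
  [0,0,4,0,0,0,8.5],
  [0,0,4,0,0,0,8.5],
  [0,0,4,0,0,0,8.5],
  [0,0,4,0,0,0,8.5],
  [0,0,4,0,0,0,8.5],
])

```text
t: 16.72
position: [0.6142, 0.2994, 0.0471]
ee_rot: [-2.595, -1.769, 0.003]
force: [1.0, 0.3, -1.2]
gripper_width: 0.0852
```

```bash
python3 - <<'E'
from meas import *
st=get_state(); p=st['position']; print(p,st['ee_rot'],st['force'])
b=snap('side','side7.png'); u=proj(b,[.615,.301,.01])[0].astype(int)-0
x,y=u; c=b['img'][y-40:y+40,x-40:x+40]; print(u)
cv2.imwrite('pics/v8.png',cv2.resize(c,None,fx=7,fy=7,interpolation=cv2.INTER_CUBIC)[:,:,::-1])
E
```

```text
[0.61417218 0.29943398 0.04710381] [-2.59542159 -1.76929595  0.00295388] [ 1.04165571  0.31817465 -1.20589127]
[255 290]
```

View pics/v8.png

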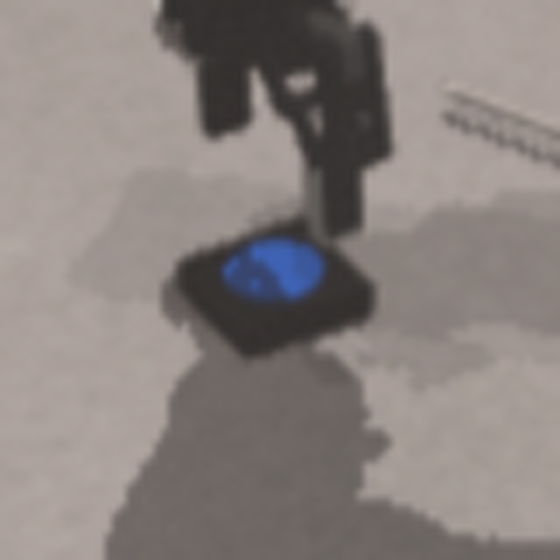

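```bash
python3 - <<'E'
from meas import *
b=load('side'); print(onz(b,[(254,288.4)],.016)); 
k=[(178,270),(258,355),(375,290),(300,222)]
print(onz(b,[(215+x/7,250+y/7) for x,y in k],.010).round(4))
print('tips mid',onz(b,[(215+282/7,250+185/7)],.060))
s=snap('top','top7.png'); print(fitsq(s,.615,.302,.016,.06,-21)); 
h=cv2.cvtColor(s['img'],cv2.COLOR_RGB2HSV); m=(h[...,0]>100)&(h[...,0]<125)&(h[...,1]>120)&(h[...,2]>80); m[:, :195]=0; m[:,260:]=0; m[:200]=0;m[280:]=0
yx=np.argwhere(m); print(len(yx),onz(s,[yx.mean(0)[::-1]],.016), onz(s,[[yx[:,1].min(),yx[:,0].mean()],[yx[:,1].max(),yx[:,0].mean()]],.016).round(4))
E
```

```text
[[0.62075975 0.2998422  0.016     ]]
[[0.6583 0.3163 0.01  ]
 [0.5935 0.3426 0.01  ]
 [0.5823 0.2815 0.01  ]
 [0.6386 0.2611 0.01  ]]
tips mid [[0.61358678 0.29910326 0.06      ]]
(np.float64(0.6148), np.float64(0.2999), np.float64(-22.0), np.float64(-115.3))
82 [[0.61328974 0.29648523 0.016     ]] [[0.6134 0.3144 0.016 ]
 [0.6132 0.2835 0.016 ]]
```

drive_tool([
  [0.3,0.1,0,0,0,0,7.6],
  [0.3,0.1,-1,0,0,0,7.6],
  [0.3,0.1,-2,0,0,0,7.6],
  [0.3,0.1,-3,0,0,0,7.6],
  [0.3,0.1,-3.6,0,0,0,7.6],
  [0.3,0.1,-4,0,0,0,7.6],
  [0.3,0.1,-4.3,0,0,0,7.6],
  [0.3,0.1,-4.3,0,0,0,7.6],
])

```text
t: 17.48
position: [0.6172, 0.3004, 0.0041]
ee_rot: [-2.595, -1.769, 0.003]
force: [-1.3, 0.5, -0.6]
gripper_width: 0.0758
```

drive_tool([
  [0,0,0,0,0,0,7.6],
  [0,0,0,0,0,0,7.6],
  [0,0,0,0,0,0,5],
])

```text
t: 17.73
position: [0.6185, 0.3009, 0.0062]
ee_rot: [2.596, 1.769, 0.002]
force: [-0.2, -0.4, -0.0]
gripper_width: 0.0653
```

drive_tool([
  [0,0,0,0,0,0,5],
  [0,0,0,0,0,0,5],
  [0,0,0,0,0,0,5],
  [0,0,0,0,0,0,5],
])

```text
t: 18.07
position: [0.619, 0.3011, 0.0069]
ee_rot: [2.595, 1.769, 0.004]
force: [0.1, -0.0, 5.3]
gripper_width: 0.0572
```

drive_tool([
  [0,0,2,0,0,0,5],
  [0,0,5,0,0,0,5],
  [-2.5,-0.5,8,0,0,7,5],
  [-6,-1.2,8,0,0,14,5],
  [-9.5,-2,8,0,0,21,5],
  [-13,-2.7,8,0,0,28,5],
  [-16.5,-3.4,8,0,0,35,5],
  [-19.9,-4.1,8,0,0,42,5],
])

```text
t: 18.73
position: [0.4163, 0.2588, 0.084]
ee_rot: [-1.781, -2.587, 0.003]
force: [-0.5, 1.0, -0.0]
gripper_width: 0.0574
```

drive_tool([
  [0,0,0,0,0,6,5],
  [0,0,0,0,0,11.5,5],
  [0,0,-2,0,0,11.5,5],
  [0,0,-4,0,0,11.5,5],
  [0,0,-5.5,0,0,11.5,5],
  [0,0,-6.5,0,0,11.5,5],
  [0,0,-6.5,0,0,11.5,5],
  [0,0,-6.5,0,0,11.5,5],
])

```text
t: 19.4
position: [0.418, 0.2593, 0.0194]
ee_rot: [-1.521, -2.747, 0.003]
force: [-0.5, -0.2, -0.1]
gripper_width: 0.0575
```

drive_tool([
  [0,0,-0.6,0,0,0,5],
  [0,0,-1.1,0,0,0,5],
  [0,0,-1.2,0,0,0,5],
  [0,0,-1.2,0,0,0,7.6],
  [0,0,-1.2,0,0,0,7.6],
  [0,0,-1.2,0,0,0,7.6],
  [0,0,-1.2,0,0,0,7.6],
  [0,0,-1.2,0,0,0,7.6],
])

```text
t: 20.07
position: [0.4193, 0.2598, 0.0087]
ee_rot: [1.521, 2.748, 0.001]
force: [0.1, 0.8, 1.1]
gripper_width: 0.0759
```

drive_tool([
  [0,0,0.3,5.1,3.2,0,7.6],
  [0,0,0.3,10.2,6.4,0,7.6],
  [-0.1,0.1,0.3,15.3,9.6,0,7.6],
  [-0.1,0.2,0.2,20.4,12.8,0,7.6],
  [-0.2,0.3,0.1,25.5,16,0,7.6],
  [-0.2,0.3,0,30.6,19.1,0,7.6],
  [-0.2,0.3,0,33.9,21.2,0,7.6],
  [-0.2,0.3,0,33.9,21.2,0,7.6],
])

```text
t: 20.73
position: [0.4172, 0.2606, 0.0058]
ee_rot: [-1.213, -2.177, -0.438]
force: [0.0, 0.1, -0.1]
gripper_width: 0.0761
```

```bash
python3 - <<'E'
from meas import *
st=get_state(); print(st['position'],st['force'],st['joint_positions'].round(2)); print(cv2.Rodrigues(st['ee_rot'])[0].round(3))
b=snap('side','side8.png'); x,y=proj(b,[.42,.26,.02])[0].astype(int); c=b['img'][y-40:y+40,x-40:x+40]
cv2.imwrite('pics/v9.png',cv2.resize(c,None,fx=6,fy=6,interpolation=cv2.INTER_CUBIC)[:,:,::-1])
E
```

```text
[0.41723325 0.26060188 0.0058388 ] [ 0.00124423  0.13956425 -0.07574398] [ 0.04  0.34 -0.2   1.43  0.59  0.93]
[[-0.401  0.85  -0.342]
 [ 0.651  0.527  0.546]
 [ 0.644 -0.004 -0.765]]
```

View pics/v9.png

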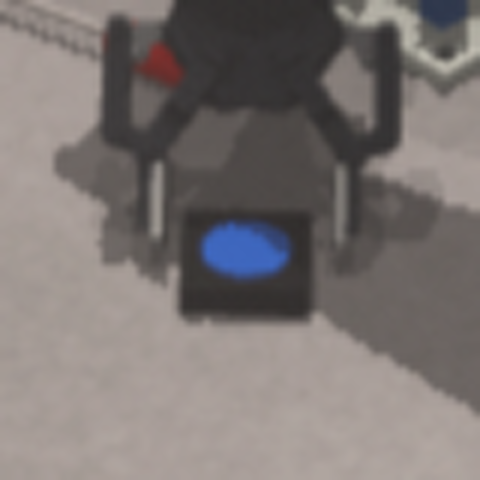

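drive_tool([
  [0,0,0,0,0,0,5],
  [0,0,0,0,0,0,5],
  [0,0,0,0,0,0,5],
  [0,0,0,0,0,0,5],
  [0,0,0,0,0,0,5],
  [0,0,0,0,0,0,5],
  [0,0,0,0,0,0,5],
  [0,0,0,0,0,0,5],
])

```text
t: 21.45
position: [0.4171, 0.2634, 0.0093]
ee_rot: [-1.208, -2.183, -0.442]
force: [1.0, 0.9, 4.9]
gripper_width: 0.0575
```

drive_tool([
  [0,0,1.5,0,0,0,5],
  [0,0,3,0,0,0,5],
  [0,0,4.5,0,0,0,5],
  [0,0,6,0,0,0,5],
  [0,0,6,0,0,0,5],
])

```text
t: 21.87
position: [0.4183, 0.2627, 0.0702]
ee_rot: [-1.209, -2.187, -0.443]
force: [1.8, 0.1, -0.7]
gripper_width: 0.0574
```

drive_tool([
  [0,0,0,-5.9,-3.7,0,5],
  [0,0,0,-11.8,-7.4,0,5],
  [0,0,0,-17.7,-11.1,0,5],
  [0,0,0,-23.6,-14.7,0,5],
  [0,0,0,-29.5,-18.4,0,5],
  [0,0,0,-35.4,-22.1,0,5],
  [0,0,0,-41.3,-25.8,0,5],
  [0,0,0,-47.2,-29.5,0,5],
])

```text
t: 22.53
position: [0.4172, 0.2628, 0.0686]
ee_rot: [1.4, 2.528, -0.194]
force: [-0.6, -0.2, -2.6]
gripper_width: 0.0577
```

drive_tool([
  [0,0,0,-5.9,-3.7,0,5],
  [0,0,0,-11.8,-7.4,0,5],
  [0,0,0,-17.7,-11.1,0,5],
  [0,0,0,-23.6,-14.7,0,5],
  [0,0,0,-29.1,-18.2,0,5],
  [0,0,0,-29.1,-18.2,0,5],
  [0,0,0,-29.1,-18.2,0,5],
])

```text
t: 23.12
position: [0.415, 0.2621, 0.0644]
ee_rot: [1.121, 2.039, -0.534]
force: [-0.2, -0.4, -0.6]
gripper_width: 0.0578
```

```bash
python3 - <<'E'
from meas import *
st=get_state(); p=st['position'];print(p,st['force'],st['joint_positions'].round(2)); print(cv2.Rodrigues(st['ee_rot'])[0].round(3))
E
```

```text
[0.41501615 0.26205427 0.06440087] [-0.2065039  -0.36271108 -0.59453738] [ 0.9   0.35 -0.14  1.46 -0.81  2.07]
[[-0.348  0.846  0.403]
 [ 0.54   0.532 -0.652]
 [-0.767 -0.009 -0.642]]
```

drive_tool([
  [0,0,-1,0,0,0,5],
  [0,0,-2,0,0,0,5],
  [0,0,-3,0,0,0,5],
  [0,0,-3.4,0,0,0,5],
  [0,0,-3.6,0,0,0,5],
  [0,0,-3.7,0,0,0,5],
  [0,0,-3.7,0,0,0,5],
  [0,0,-3.7,0,0,0,5],
])

```text
t: 23.78
position: [0.4172, 0.2628, 0.0318]
ee_rot: [1.127, 2.034, -0.525]
force: [-0.6, 0.0, -1.8]
gripper_width: 0.0578
```

```bash
python3 - <<'E'
from meas import *
st=get_state(); p=st['position'];print(p,st['force'])
b=snap('side','side9.png'); x,y=proj(b,[.42,.26,.03])[0].astype(int); c=b['img'][y-40:y+40,x-40:x+40]
cv2.imwrite('pics/v10.png',cv2.resize(c,None,fx=6,fy=6,interpolation=cv2.INTER_CUBIC)[:,:,::-1])
E
```

```text
[0.41721896 0.26282752 0.03182293] [-0.64106049  0.02936463 -1.76063704]
```

View pics/v10.png

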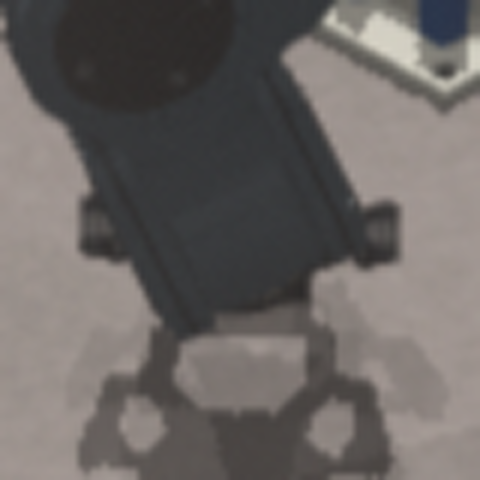

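The arm hides the cell here, so I'll rely on force for contact.

drive_tool([
  [0,0,-0.2,0,0,0,5],
  [0,0,-0.4,0,0,0,5],
  [0,0,-0.4,0,0,0,5],
  [0,0,-0.4,0,0,0,5],
])

```text
t: 24.17
position: [0.4172, 0.263, 0.0277]
ee_rot: [1.126, 2.034, -0.525]
force: [-0.1, 0.5, 1.9]
gripper_width: 0.0576
```

drive_tool([
  [0,0,-0.15,0,0,0,5],
  [0,0,-0.15,0,0,0,5],
  [0,0,-0.15,0,0,0,5],
])

```text
t: 24.42
position: [0.4173, 0.2629, 0.0277]
ee_rot: [1.124, 2.033, -0.526]
force: [-4.2, 1.1, 7.1]
gripper_width: 0.0578
```

drive_tool([
  [0,0,0.05,0,0,0,6.5],
  [0,0,0.05,0,0,0,8.5],
  [0,0,0.05,0,0,0,8.5],
  [0,0,0.05,0,0,0,8.5],
  [0,0,0.05,0,0,0,8.5],
])

```text
t: 24.83
position: [0.4168, 0.2625, 0.026]
ee_rot: [1.127, 2.035, -0.527]
force: [0.2, -0.3, -0.2]
gripper_width: 0.085
```

drive_tool([
  [-0.6,1,1,0,0,0,8.5],
  [-1.2,2,2,0,0,0,8.5],
  [-2,3.2,3.2,0,0,0,8.5],
  [-2.8,4.5,4.5,0,0,0,8.5],
  [-3.6,5.8,6,0,0,0,8.5],
  [-4.4,7.2,8,0,0,0,8.5],
  [-5.2,8.5,11,0,0,0,8.5],
  [-6,10,14,0,0,0,8.5],
])

```text
t: 25.5
position: [0.3561, 0.3624, 0.1665]
ee_rot: [1.125, 2.034, -0.53]
force: [0.4, 1.5, -0.4]
gripper_width: 0.085
```

drive_tool([
  [-1,1,1,5.5,3.4,0,6],
  [-1,1,1,11,6.9,0,4],
  [-1,1,1,16.5,10.3,0,2],
  [-1,1,1,22,13.8,0,0],
  [-1,1,1,27.5,17.2,0,0],
  [-1,1,1,33,20.6,0,0],
  [-1,1,1,38.5,24.1,0,0],
  [-1,1,1,42.4,26.5,0,0],
])

```text
t: 26.17
position: [0.3478, 0.3724, 0.1778]
ee_rot: [-1.522, -2.746, -0.008]
force: [1.1, -0.2, -0.7]
gripper_width: -0.0003
```

```bash
python3 - <<'E'
from meas import *
st=get_state(); print(st['position'],st['force']); print(cv2.Rodrigues(st['ee_rot'])[0].round(3))
b=snap('side','side10.png'); s=snap('top','top10.png'); x,y=proj(b,[.42,.26,.03])[0].astype(int); c=b['img'][y-40:y+40,x-40:x+40]
x,y=proj(s,[.42,.26,.03])[0].astype(int); d=s['img'][y-40:y+40,x-40:x+40]
cv2.imwrite('pics/v11.png',cv2.resize(np.hstack([c,d]),None,fx=5,fy=5,interpolation=cv2.INTER_CUBIC)[:,:,::-1])
E
```

```text
[0.34776302 0.37235087 0.17779698] [ 1.14585682 -0.19723793 -0.71901217]
[[-0.53   0.848  0.   ]
 [ 0.848  0.53   0.006]
 [ 0.005  0.003 -1.   ]]
```

View pics/v11.png

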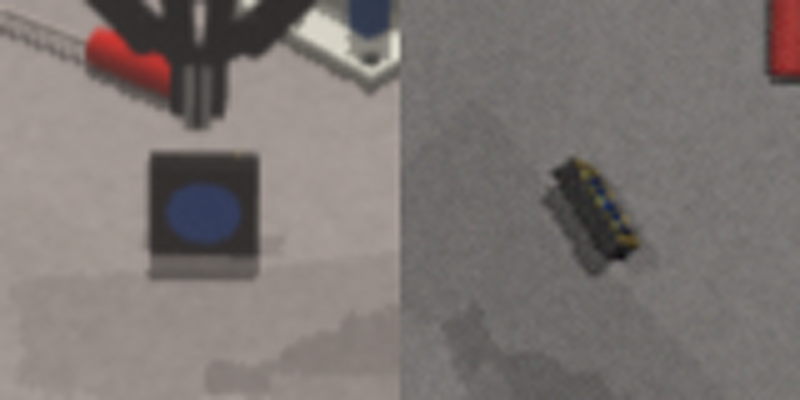

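Blue stands on edge: in the left crop the plain face points at the side camera, in the right crop the yellow face points to -T. I'll push it over toward +T from behind.

drive_tool([
  [2,-3.2,0,0,0,0,0],
  [4,-6.4,0,0,0,0,0],
  [6,-9.6,0,0,0,0,0],
  [8,-12.8,0,0,0,0,0],
  [9.7,-15.4,0,0,0,0,0],
  [9.7,-15.4,-2,0,0,0,0],
  [9.7,-15.4,-5,0,0,0,0],
  [9.7,-15.4,-8,0,0,0,0],
])

```text
t: 26.93
position: [0.4451, 0.2188, 0.0961]
ee_rot: [1.522, 2.745, 0.001]
force: [-0.2, -0.4, -0.8]
gripper_width: -0.0001
```

drive_tool([
  [0,0,-2.5,0,0,0,0],
  [0,0,-4.8,0,0,0,0],
  [0,0,-4.8,0,0,0,0],
  [-0.5,0.8,-4.8,0,0,0,0],
  [-1,1.6,-4.8,0,0,0,0],
  [-1.4,2.2,-4.8,0,0,0,0],
  [-1.7,2.7,-4.8,0,0,0,0],
  [-2,3.2,-4.8,0,0,0,0],
])

```text
t: 27.6
position: [0.4246, 0.2521, 0.0501]
ee_rot: [1.519, 2.747, 0.004]
force: [-0.1, 0.1, 0.3]
gripper_width: -0.0002
```

drive_tool([
  [-0.4,0.6,0,0,0,0,0],
  [-0.8,1.2,0,0,0,0,0],
  [-1,1.6,0,0,0,0,0],
  [-1,1.6,0,0,0,0,0],
])

```text
t: 27.93
position: [0.4134, 0.2675, 0.0484]
ee_rot: [-1.52, -2.749, -0.0]
force: [0.3, -0.5, 0.8]
gripper_width: -0.0001
```

drive_tool([
  [1,-1.6,1,0,0,0,2],
  [1.5,-2.4,4,0,0,0,5],
  [1.5,-4,8,0,0,0,8],
  [1.5,-8,10,0,0,0,8.5],
  [1.5,-12,10,0,0,0,8.5],
  [1.5,-16,10,0,0,0,8.5],
  [1.5,-16,10,0,0,0,8.5],
  [1.5,-16,10,0,0,0,8.5],
])

```text
t: 28.6
position: [0.4293, 0.1046, 0.1486]
ee_rot: [1.529, 2.744, 0.001]
force: [0.6, -0.2, 0.5]
gripper_width: 0.0852
```

```bash
python3 - <<'E'
from meas import *
st=get_state(); print(st['position'],st['force'],st['ee_rot'])
b=snap('side','side11.png'); s=snap('top','top11.png')
h=cv2.cvtColor(s['img'],cv2.COLOR_RGB2HSV); 
def cen(m): yx=np.argwhere(m); return len(yx),(onz(s,[yx.mean(0)[::-1]],.016)[0].round(4) if len(yx) else None)
R=np.zeros(h.shape[:2],bool); R[260:370,180:290]=1
print('blue',cen(R&(h[...,0]>100)&(h[...,0]<125)&(h[...,1]>120)&(h[...,2]>80)))
print('yellow',cen(R&(h[...,0]>22)&(h[...,0]<34)&(h[...,1]>110)&(h[...,2]>80)))
C=cloud(s); R&=(C[...,2]>.012)&(C[...,0]<.52); yx=np.argwhere(R&(np.hypot(C[...,0]-.4,C[...,1]-.29)<.06)); print(len(yx),np.median(C[yx[:,0],yx[:,1]],0).round(4))
E
```

```text
[0.42930143 0.10458233 0.14858842] [ 0.6247676  -0.22102013  0.53818228] [1.52910595e+00 2.74367521e+00 6.62667256e-04]
blue (157, array([0.394 , 0.2972, 0.016 ]))
yellow (121, array([0.4006, 0.2981, 0.016 ]))
343 [0.3945 0.298  0.0164]
```

```bash
python3 - <<'E'
from meas import *
s=load('top'); print(fitsq(s,.395,.298,.016,.06,32,.06,12)); print('cap',fitsq(s,.6405,-.0275,.010,.06,22))
b=load('side'); 
h=cv2.cvtColor(b['img'],cv2.COLOR_RGB2HSV); x,y=proj(b,[.395,.298,.016])[0].astype(int); print(x,y)
R=np.zeros(h.shape[:2],bool); R[y-20:y+20,x-22:x+22]=1
m=R&(h[...,0]>100)&(h[...,0]<125)&(h[...,1]>120)&(h[...,2]>60); yx=np.argwhere(m); print(len(yx),onz(b,[yx.mean(0)[::-1]],.016))
E
```

```text
(np.float64(0.3947), np.float64(0.2972), np.float64(31.9), np.float64(-219.2))
cap (np.float64(0.6408), np.float64(-0.0271), np.float64(22.1), np.float64(-136.7))
319 315
107 [[0.39906829 0.29418871 0.016     ]]
```

drive_tool([
  [-0.7,3.5,0,0,0,0.3,8],
  [-1.4,7,0,0,0,0.3,8],
  [-2.1,10.5,-1,0,0,0.3,8],
  [-2.8,14,-3,0,0,0.3,8],
  [-3.4,17,-5,0,0,0.3,8],
  [-3.4,19.2,-7,0,0,0.3,8],
  [-3.4,19.2,-9,0,0,0.3,8],
  [-3.4,19.2,-10,0,0,0.3,8],
])

```text
t: 29.37
position: [0.3916, 0.3006, 0.0449]
ee_rot: [-1.505, -2.754, 0.007]
force: [-1.2, 0.0, -0.1]
gripper_width: 0.0799
```

drive_tool([
  [0,0,-1,0,0,0,7.8],
  [0,0,-2,0,0,0,7.8],
  [0,0,-3,0,0,0,7.8],
  [0,0,-3.8,0,0,0,7.8],
  [0,0,-4.4,0,0,0,7.8],
  [0,0,-4.4,0,0,0,7.8],
  [0,0,-4.4,0,0,0,7.8],
])

```text
t: 29.95
position: [0.3951, 0.2983, 0.0043]
ee_rot: [-1.516, -2.752, 0.0]
force: [0.6, -0.0, 0.1]
gripper_width: 0.0781
```

drive_tool([
  [0.05,-0.1,0,0,0,0,5],
  [0.05,-0.1,0,0,0,0,5],
  [0.05,-0.1,0,0,0,0,5],
  [0.05,-0.1,0,0,0,0,5],
  [0.05,-0.1,0,0,0,0,5],
  [0.05,-0.1,0,0,0,0,5],
  [0.05,-0.1,0,0,0,0,5],
  [0.05,-0.1,0,0,0,0,5],
])

```text
t: 30.62
position: [0.3968, 0.2982, 0.0058]
ee_rot: [1.514, 2.75, 0.004]
force: [0.9, -1.2, 4.9]
gripper_width: 0.0576
```

drive_tool([
  [0,0,2,0,0,0,5],
  [0,0,5,0,0,0,5],
  [0,0,8,0,0,-7,5],
  [0,0,11,0,0,-14,5],
  [0,0,14,0,0,-21,5],
  [0,0,16,0,0,-28,5],
  [0,0,16,0,0,-35,5],
  [0,0,16,0,0,-42,5],
])

```text
t: 31.28
position: [0.3963, 0.2983, 0.1661]
ee_rot: [2.406, 2.019, 0.005]
force: [0.7, -0.2, -1.2]
gripper_width: 0.0574
```

drive_tool([
  [0.9,-3.6,0,0,0,-1.4,5],
  [1.8,-7.3,0,0,0,-1.4,5],
  [2.7,-11,0,0,0,-1.4,5],
  [3.6,-14.7,0,0,0,-1.4,5],
  [4.5,-18.4,0,0,0,-1.4,5],
  [5.4,-22.1,0,0,0,-1.4,5],
  [6.3,-25.8,0,0,0,-1.4,5],
  [7.2,-29.3,0,0,0,-1.4,5],
])

```text
t: 31.95
position: [0.467, 0.0028, 0.1636]
ee_rot: [-2.425, -1.997, 0.001]
force: [1.9, 1.8, -0.6]
gripper_width: 0.0577
```

drive_tool([
  [0,0,-1,0,0,0,5],
  [0,0,-2.5,0,0,0,5],
  [0,0,-4,0,0,0,5],
  [0,0,-5,0,0,0,5],
  [0,0,-5.2,0,0,0,5],
  [0,0,-5.2,0,0,0,5],
  [0,0,-5.2,0,0,0,5],
])

```text
t: 32.53
position: [0.4674, 0.0051, 0.1125]
ee_rot: [-2.424, -1.998, -0.0]
force: [0.2, 0.2, 0.2]
gripper_width: 0.0576
```

```bash
python3 - <<'E'
from meas import *
st=get_state(); p=st['position']; print(p,st['gripper_width'],st['force'],st['ee_rot'])
b=snap('side','side12.png'); u=proj(b,[p])[0].astype(int); print(u)
c=b['img'][u[1]-40:u[1]+40,u[0]-40:u[0]+40]
cv2.imwrite('pics/v12.png',cv2.resize(c,None,fx=7,fy=7,interpolation=cv2.INTER_CUBIC)[:,:,::-1])
E
```

```text
[0.46744036 0.00510068 0.11252031] 0.057612100179376353 [0.17344039 0.24459063 0.17259344] [-2.42420498e+00 -1.99819387e+00 -1.14636949e-04]
[353 232]
```

View pics/v12.png

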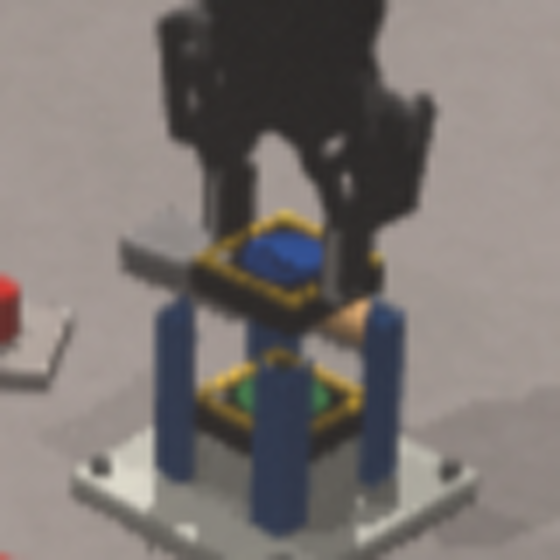

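Blue is held yellow face up, nearly centred over the posts (edges 192..382, posts 174..384), with green seated below. Lowering.

drive_tool([
  [0.05,0.1,-0.5,0,0,0,5],
  [0.05,0.1,-1,0,0,0,5],
  [0.05,0.1,-1.5,0,0,0,5],
  [0.05,0.1,-2,0,0,0,5],
  [0.05,0.1,-2.4,0,0,0,5],
  [0.05,0.1,-2.4,0,0,0,5],
])

```text
t: 33.08
position: [0.4686, 0.0056, 0.0877]
ee_rot: [2.425, 1.996, 0.002]
force: [2.4, 0.0, -2.8]
gripper_width: 0.0576
```

drive_tool([
  [0,0,-0.6,0,0,0,5],
  [0,0,-1.2,0,0,0,5],
  [0,0,-1.8,0,0,0,5],
  [0,0,-2.4,0,0,0,5],
  [0,0,-2.8,0,0,0,5],
  [0,0,-2.8,0,0,0,5],
])

```text
t: 33.58
position: [0.4686, 0.0056, 0.0597]
ee_rot: [2.425, 1.996, 0.001]
force: [3.9, -1.0, -2.1]
gripper_width: 0.0575
```

drive_tool([
  [0,0,0,0,0,0,8.5],
  [0,0,0,0,0,0,8.5],
  [0,0,0,0,0,0,8.5],
  [0,0,0,0,0,0,8.5],
  [0,0,3,0,0,0,8.5],
  [0,0,6.5,0,0,0,8.5],
  [0,0,10,0,0,0,8.5],
  [0,0,12,0,0,0,8.5],
])

```text
t: 34.25
position: [0.4687, 0.0057, 0.1842]
ee_rot: [2.423, 1.996, 0.004]
force: [0.3, -0.0, 1.0]
gripper_width: 0.0851
```

drive_tool([
  [3.5,-0.7,0,0,0,6,6],
  [7,-1.4,0,0,0,12,5],
  [10.5,-2.1,0,0,0,18,4.5],
  [14,-2.8,0,0,0,24,4.5],
  [17.2,-3.4,0,0,0,30,4.5],
  [17.2,-3.4,0,0,0,33.1,4.5],
  [17.2,-3.4,0,0,0,33.1,4.5],
  [17.2,-3.4,0,0,0,33.1,4.5],
])

```text
t: 34.92
position: [0.6393, -0.0282, 0.1795]
ee_rot: [-1.756, -2.602, 0.002]
force: [-0.4, -1.0, -0.8]
gripper_width: 0.0448
```

```bash
python3 - <<'E'
from meas import *
st=get_state(); print(st['position'],st['force'],st['ee_rot'])
s=snap('top','top13.png'); b=snap('side','side13.png'); C=cloud(s)
m=(np.hypot(C[...,0]-.4685,C[...,1]-.004)<.02); z=C[m][:,2]; print('stack top z',np.median(z),z.std(),len(z))
for q,n in((b,'side'),(s,'top')):
    h=cv2.cvtColor(q['img'],cv2.COLOR_RGB2HSV); x,y=proj(q,[.64,-.028,.025])[0].astype(int)
    R=np.zeros(h.shape[:2],bool); R[y-9:y+9,x-12:x+12]=1
    m=R&((h[...,0]<8)|(h[...,0]>172))&(h[...,1]>130); yx=np.argwhere(m); print(n,len(yx),onz(q,[yx.mean(0)[::-1]],.025 if n=='side' else .03) if len(yx) else '')
E
```

```text
[ 0.63932666 -0.02817473  0.17947163] [-0.44827042 -0.97684808 -0.80065606] [-1.75608393e+00 -2.60208283e+00  1.67163922e-03]
stack top z 0.6426023179135294 0.001771362371026466 364
side 38 [[ 0.64629174 -0.03042296  0.025     ]]
top 0
```

```bash
python3 - <<'E'
from meas import *
b=load('side'); C=cloud(b); h=cv2.cvtColor(b['img'],cv2.COLOR_RGB2HSV)
m=(np.hypot(C[...,0]-.468,C[...,1]-.004)<.022)&(C[...,2]>.03)&(h[...,2]>0); P=C[m]; print(len(P),np.percentile(P[:,2],[5,25,50,75,95]).round(4), P[:,:2].mean(0))
k=np.abs(P[:,2]-.068)<.012; A=np.c_[P[k][:,:2]-[.468,.004],np.ones(k.sum())]; print(k.sum(),np.linalg.lstsq(A,P[k][:,2],rcond=None)[0])
E
```

```text
108 [0.0683 0.0704 0.6446 0.646  0.647 ] [0.46875365 0.0012753 ]
50 [-0.04021557 -0.04223144  0.07054084]
```

drive_tool([
  [0.2,0,-4,0,0,0,4.5],
  [0.2,0,-8,0,0,0,4.5],
  [0.2,0,-11,0,0,0,4.5],
  [0.2,0,-13,0,0,0,4.5],
  [0.2,0,-14,0,0,0,4.5],
  [0.2,0,-14,0,0,0,4.5],
  [0.2,0,-14,0,0,0,4.5],
])

```text
t: 35.6
position: [0.6419, -0.0282, 0.0417]
ee_rot: [1.755, 2.604, 0.001]
force: [1.0, 0.6, 0.4]
gripper_width: 0.0449
```

drive_tool([
  [0,0,-1.2,0,0,0,4.5],
  [0,0,-2.2,0,0,0,4.5],
  [0,0,-2.2,0,0,0,4.5],
  [0,0,-2.2,0,0,0,4.5],
])

```text
t: 35.93
position: [0.6414, -0.0282, 0.0177]
ee_rot: [-1.755, -2.604, 0.001]
force: [0.2, -0.0, 0.8]
gripper_width: 0.0453
```

drive_tool([
  [0,0,0,0,0,0,1.2],
  [0,0,0,0,0,0,1.2],
  [0,0,0,0,0,0,1.2],
  [0,0,0,0,0,0,1.2],
  [0,0,0,0,0,0,1.2],
  [0,0,0,0,0,0,1.2],
  [0,0,0,0,0,0,1.2],
  [0,0,0,0,0,0,1.2],
])

```text
t: 36.6
position: [0.6426, -0.0284, 0.0191]
ee_rot: [1.755, 2.604, 0.001]
force: [-0.1, 0.4, 3.9]
gripper_width: 0.0196
```

drive_tool([
  [0,0,2,0,0,0,1.2],
  [0,0,5,0,0,0,1.2],
  [0,0,8,0,0,-5,1.2],
  [0,0,11,0,0,-11,1.2],
  [0,0,14,0,0,-17,1.2],
  [0,0,14,0,0,-23,1.2],
  [0,0,14,0,0,-29,1.2],
  [0,0,14,0,0,-33.4,1.2],
])

```text
t: 37.27
position: [0.6418, -0.0283, 0.1583]
ee_rot: [-2.435, -1.985, 0.0]
force: [0.0, -0.0, -2.0]
gripper_width: 0.0196
```

drive_tool([
  [-3,0.6,0,0,0,0,1.2],
  [-6,1.2,0,0,0,0,1.2],
  [-9,1.8,0,0,0,0,1.2],
  [-12,2.4,0,0,0,0,1.2],
  [-15,2.9,0,0,0,0,1.2],
  [-17.3,3.3,0,0,0,0,1.2],
  [-17.3,3.3,0,0,0,0,1.2],
  [-17.3,3.3,0,0,0,0,1.2],
])

```text
t: 37.93
position: [0.4674, 0.005, 0.1573]
ee_rot: [-2.429, -1.991, 0.002]
force: [-0.0, -0.3, -1.1]
gripper_width: 0.0197
```

```bash
python3 - <<'E'
from meas import *
st=get_state(); p=st['position']; print(p,st['gripper_width'],st['force'],st['ee_rot'])
b=snap('side','side14.png'); u=proj(b,[.467,.004,.11])[0].astype(int); print(u)
c=b['img'][u[1]-40:u[1]+40,u[0]-40:u[0]+40]
cv2.imwrite('pics/v13.png',cv2.resize(c,None,fx=7,fy=7,interpolation=cv2.INTER_CUBIC)[:,:,::-1])
E
```

```text
[0.46737578 0.00503082 0.15728379] 0.0196893438536073 [-0.03066014 -0.25918004 -1.13021364] [-2.42893718e+00 -1.99056008e+00  1.83693214e-03]
[354 232]
```

View pics/v13.png

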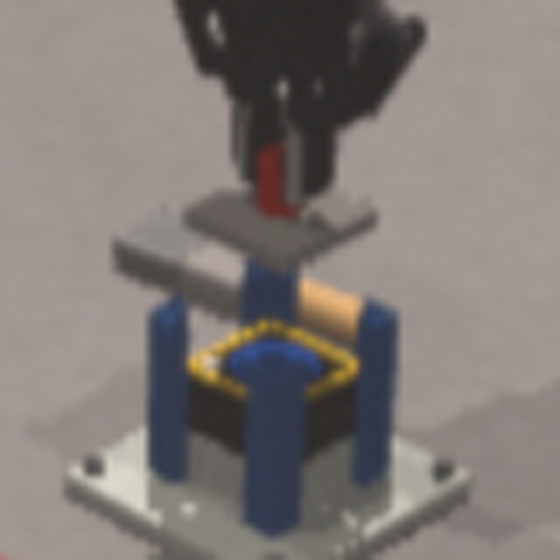

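Cap is held level over the seated stack (edges 182..378, posts 167..376), same alignment as the earlier parts. Lowering.

drive_tool([
  [0.1,0,-1.5,0,0,0,1.2],
  [0.1,0,-3,0,0,0,1.2],
  [0.1,0,-4,0,0,0,1.2],
  [0.1,0,-4.5,0,0,0,1.2],
  [0.1,0,-5,0,0,0,1.2],
  [0.1,0,-5.4,0,0,0,1.2],
  [0.1,0,-5.4,0,0,0,1.2],
])

```text
t: 38.57
position: [0.4698, 0.0047, 0.1036]
ee_rot: [-2.43, -1.99, 0.001]
force: [-0.7, 0.1, -1.5]
gripper_width: 0.0195
```

drive_tool([
  [-0.1,0,0,0,0,0,1.2],
  [-0.1,0,-0.5,0,0,0,1.2],
  [-0.1,0,-1,0,0,0,1.2],
  [-0.1,0,-1.3,0,0,0,1.2],
  [-0.1,0,-1.5,0,0,0,1.2],
  [-0.1,0,-1.5,0,0,0,1.2],
])

```text
t: 39.07
position: [0.4686, 0.0047, 0.0886]
ee_rot: [-2.43, -1.99, 0.001]
force: [-0.4, 0.1, -1.2]
gripper_width: 0.0196
```

Free of contact forces and about 1.5 mm above seating. Touch down gently, release and retreat.

drive_tool([
  [0,0,-0.15,0,0,0,1.2],
  [0,0,-0.2,0,0,0,1.2],
  [0,0,-0.2,0,0,0,1.2],
  [0,0,-0.1,0,0,0,4],
  [0,0,-0.1,0,0,0,5],
  [0,0,-0.1,0,0,0,5],
  [0,0,-0.1,0,0,0,5],
  [0,0,-0.1,0,0,0,5],
])

```text
t: 39.73
position: [0.4692, 0.0046, 0.0886]
ee_rot: [2.43, 1.991, 0.001]
force: [-0.3, 0.1, 0.6]
gripper_width: 0.0499
```

drive_tool([
  [0,0,2,0,0,0,5],
  [0,0,5,0,0,0,5],
  [0,0,8,0,0,0,5],
  [0,0,11,0,0,0,5],
  [0,-4,13,0,0,0,5],
  [0,-8,13,0,0,0,5],
  [0,-12,13,0,0,0,5],
  [0,-16,13,0,0,0,5],
])

```text
t: 40.4
position: [0.4694, -0.1571, 0.2196]
ee_rot: [2.427, 1.991, 0.002]
force: [1.2, 0.4, 0.7]
gripper_width: 0.0499
```

```bash
python3 - <<'E'
from meas import *
st=get_state(); print(st['position'],st['force'],st['gripper_width'])
s=snap('top','top15.png'); C=cloud(s)
d=np.hypot(C[...,0]-.467,C[...,1]-.004); r=(d>.015)&(d<.026)&(C[...,2]>.04); P=C[r]
A=np.c_[P[:,:2]-[.467,.004],np.ones(len(P))]; print('cap plate z',np.median(P[:,2]).round(4),len(P),'slope',np.linalg.lstsq(A,P[:,2],rcond=None)[0].round(4))
k=C[(d<.007)]; print('knob z',np.median(k[:,2]).round(4))
h=cv2.cvtColor(s['img'],cv2.COLOR_RGB2HSV); m=(d<.04)&((h[...,0]<8)|(h[...,0]>172))&(h[...,1]>130); yx=np.argwhere(m); print('knob xy',len(yx),onz(s,[yx.mean(0)[::-1]],.113))
print('cap fit',fitsq(s,.467,.004,.090,.06,-11.4)) 
b=snap('side','side15.png'); C=cloud(b); d=np.hypot(C[...,0]-.469,C[...,1]-.003); r=(d>.013)&(d<.026)&(abs(C[...,2]-.09)<.02); print('side plate z',np.percentile(C[r][:,2],[10,50,90]).round(4),r.sum())
E
```

```text
[ 0.46937571 -0.15706563  0.21959312] [1.16889552 0.43303889 0.73924214] 0.049877123868702196
cap plate z 0.0775 166 slope [-0.0012  0.0188  0.0771]
knob z 0.1023
knob xy 40 [[0.46545999 0.0060358  0.113     ]]
cap fit (np.float64(0.4667), np.float64(0.0062), np.float64(-10.9), np.float64(-180.3))
side plate z [0.0771 0.0811 0.0911] 68
```

Plate top reads 0.0775 (expected 0.078), knob top 0.102 (expected 0.104), slope below 0.02, and the arm is clear. Handing in.

```bash
python3 -c "
from cell import sign_off; print(sign_off())"
```

```text
the job is handed in; nothing more can be done
None
```

The filter stack is built in the fixture: housing window up, then the green cell, then the blue cell, then the cap knob up. I handed the job in at about 40 s of the 210 s, with the gripper open and about 16 cm clear of the stack. No amber cell was on the bench.

Blue lay face down, so I gripped it tilted, stood it on its edge, pushed it over and re-gripped it yellow side up.

**Last checks**
- **Height:** the cap plate top measured 0.0775 m (0.078 expected) and the knob top 0.102 m (0.104 expected). The fitted slope of the plate was under 0.02.
- **Yaw:** the cap's turn fitted at −10.9°, against about −11.3° for the fixture.
- **Not fully confirmed:**
  - The last check of the cap's sideways position assumed heights 9–12 mm too high. It read about 2 mm off the pocket centre, and I did not redo it; the posts allow 1.5 mm of play each side.
  - The side camera's median for the plate was 3 mm higher (0.081 m), with posts and knob probably in its patch.
  - I did not re-measure the bystanders at the end, but no move came near them.

**What went wrong on the way**
- The first grip on blue slid over its top, so I repeated it lower.
- Green touched the post flares at about 12 N before a small sideways correction let it in.
- The two cameras disagreed by about 4–6 mm in x on the blue cell. I mostly used the top camera and the alignment of each part to the posts.

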